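# Gather the stir bars in the tote's red corner

## Task

Swing the hasp on the cradle about a quarter turn off the blue tote's catch, then take the tote by its handle, lift it clear of the cradle and tilt it, red corner lowest, until all three stir bars have slid together into the red corner. Finish while holding the tote like that, still and clearly tilted (some 20 to 40 degrees) in the air several centimetres above the cradle, with the bars resting in the red corner; spill none and leave the other things on the bench alone.

Things in the scene. Friction and masses are not known exactly. Their poses are not given: they have to be found in the camera images.
- tote: open blue tote (0.2 to 0.4 kg), one red corner (-x, +y), fixed handle bridging it. Outside 190 mm along x, 140 along y, rim 45 mm above the underside; walls and floor 4 mm. Origin: centre of the underside; z up. A steel catch lug (30 mm along x, 4 mm thick) sticks out 22 mm from the middle of the +y wall, below the rim. It starts level in the cradle; only the hasp keeps it there.
- tote_handle (a point): centre of the tote's handle bar, 92 mm above its underside, over the tote's middle; axes as the tote's. The bar runs along the tote's x, 178 mm between its uprights, 14 mm wide (tote's y), 18 mm high, free all round, 38 mm of air between it and the rim's level.
- tote_corner (a point): inside bottom corner of the tote at its red corner: 91 mm along -x, 66 mm along +y, 4 mm up from the tote's origin; axes as the tote's, so the tote's inside lies towards +x and -y from it.
- cradle: fixed grey cradle under the tote: plate 215x165x6 mm; guides up to 20 mm above the table stand round the tote with 2 to 4 mm play, so the tote lifts straight up out of it. Origin on the table under its middle; axes parallel to the tote's at the start (within 0.02 rad).
- hasp_hinge (a point): vertical hinge axis of the hasp, on a steel post at the cradle's +y side: 35 mm along -x, 90 mm along +y from the cradle's middle, 51 mm above the table; axes as the cradle's.
- hasp_peg (a point): upper part of the hasp's black upright thumb peg, 60 mm from the hinge axis. The peg is round, 12 mm in diameter, and stands on the strap from 54 to 104 mm above the table; this point is on its centre line 89 mm above the table.
- hasp (a joint): angle (rad) of the hasp, a flat steel strap 18 mm wide that swings level. At 0 it points to the cradle's +x, over the tote's lug, and keeps the tote down; it grows to 1.9 as the strap swings away from the tote (anticlockwise from above); at 1.57 it points to the cradle's +y. Light friction (0.3 N at the peg); stays where left; clear of the lug beyond 0.8.
- stir_bar_0: white slippery stir bar (like the other two): a rod 12 mm in diameter and 24 mm long with round ends, 10 g, loose (slides once tilted some 15 to 20 degrees) on the tote's floor; origin at its centre, x along it
- stir_bar_0_centre (a point): centre of stir bar 0
- stir_bar_1: white slippery stir bar (like the other two): a rod 12 mm in diameter and 24 mm long with round ends, 10 g, loose (slides once tilted some 15 to 20 degrees) on the tote's floor; origin at its centre, x along it
- stir_bar_1_centre (a point): centre of stir bar 1
- stir_bar_2: white slippery stir bar (like the other two): a rod 12 mm in diameter and 24 mm long with round ends, 10 g, loose (slides once tilted some 15 to 20 degrees) on the tote's floor; origin at its centre, x along it
- stir_bar_2_centre (a point): centre of stir bar 2
- bench_timer: white bench timer, 64x64x19 mm; a bystander, origin under its middle on the table
- tape: roll of tan tape lying flat, 100 mm across, 25 mm high; a bystander, origin under its middle on the table
- culture_dish: clear lidded petri dish, 59 mm across, 15 mm high; a bystander, origin under its middle on the table
- slides: dark green slide box, 65x85x30 mm; a bystander, origin under its middle on the table
- empty_beaker: empty clear beaker, about 75 mm across, 94 mm high; a bystander, origin under its middle on the table

How it is judged:
On the way, in this order (a step that is already met when the one before it is completed fails the run):
1. the hasp is swung off the catch while the tote still sits in the cradle (value of joint hasp above 1 rad and distance of tote from where it was at the start of the episode below 0.012 m), for 0.2 s.
2. the tote is in the gripper, lifted clear of the cradle (height (world z) of tote above 0.04 m and contact force between the fingers and tote above 1 N), for 0.2 s.
At the end, for the whole second after the job is handed in: Hasp over 1.0 rad; tote held in the air by the gripper, red inside corner 45 mm or more above the table, clear of the cradle; tilted 15 to 50 degrees, -x and +y sides each 4.6 degrees down or more; all still; each bar centre in the tote within 70 mm of the red inside corner (value of joint hasp above 1 rad and contact force between the fingers and tote above 1 N and contact force between tote and cradle below 0.3 N and height (world z) of tote_corner above 0.045 m and angle between tote's own z axis and vertical between 0.26 and 0.87 rad and angle between tote's own x axis and vertical below 1.49 rad and angle between tote's own y axis and vertical above 1.65 rad and linear speed of each of tote, stir_bar_0, stir_bar_1, stir_bar_2 below 0.05 m/s and angular speed of tote below 0.3 rad/s and distance between each of stir_bar_0_centre, stir_bar_1_centre, stir_bar_2_centre and tote_corner below 0.07 m and z of each of stir_bar_0_centre, stir_bar_1_centre, stir_bar_2_centre in the frame of tote_corner below 0.045 m); the arm keeps its last pose, push and grip.
It fails at once if a stir bar leaves the tote (x of any of stir_bar_0_centre, stir_bar_1_centre, stir_bar_2_centre in the frame of tote above 0.1 m or x of any of stir_bar_0_centre, stir_bar_1_centre, stir_bar_2_centre in the frame of tote below -0.1 m or y of any of stir_bar_0_centre, stir_bar_1_centre, stir_bar_2_centre in the frame of tote above 0.075 m or y of any of stir_bar_0_centre, stir_bar_1_centre, stir_bar_2_centre in the frame of tote below -0.075 m or z of any of stir_bar_0_centre, stir_bar_1_centre, stir_bar_2_centre in the frame of tote above 0.075 m or z of any of stir_bar_0_centre, stir_bar_1_centre, stir_bar_2_centre in the frame of tote below -0.02 m).
It fails at once if a bystander is shifted by more than 3 cm (distance of any of bench_timer, tape, culture_dish, slides, empty_beaker from where it was at the start of the episode above 0.03 m).
It also fails if it takes over 51 s, if anything falls off the work surface, if the arm or the gripper's body presses on something with over 40 N, if the wrist force passes 120 N, or if a joint passes its speed limit or range.

## Robot

A 6-joint arm with a two-finger parallel gripper is mounted at the origin on the work surface; the furniture and walls round the work are solid. World frame = base frame: x ahead of the robot, y to its left, z up, the work surface at z = 0. Lengths are in m, angles in rad, forces in N, time in s.
With the tool pointing down it reaches from about 0.35 to 0.95 m from the base axis. Payload 17.4 kg.
Tool frame: the origin (TCP) lies between the finger pads; the fingertips stand 14 mm ahead of it and the grasp point (between the pads) lies 5 mm behind it; z points along the fingers, y is the line along which they close (so a half turn about z gives the same grasp; the last joint's range is limited). The gripper opens to 93 mm and grips with 3 to 60 N. Pads are 15 mm wide; open, the fingers measure 128 mm over their backs; the gripper's body (75 mm by 188 mm) begins 65 mm behind the grasp point.
Start: joints at [-0.038, 0.116, 1.442, -0, 1.584, -0.038], TCP at [0.675, -0, 0.233] pointing down, gripper open.
Joint ranges: [-2.83, 2.83], [-0.83, 2.19], [0.07, 2.5], [-1.14, 4.28], [0.01, 3], [-2.97, 2.97]. Speed limits (rad/s): [1.89, 1.89, 2.22, 3.14, 3.14, 3.14].

## Interface

Orientations are given as [roll, pitch, yaw] about the fixed x, y, z axes, in that order (R = Rz(yaw) Ry(pitch) Rx(roll)).
In Python, from station import r, vision, nets gives the robot as it stands.
- The arm moves only by the tool jog_arm, never from a script. Its arguments are lists of equal length, an entry for each row: "translation": the shift along the tool's x, y, z in mm, a list of three; "rot": the turn, a rotation vector about the tool's x, y, z in rad, a list of three; "gripper": the finger opening in mm, from 0 to 93. In form: {"translation": [[x, y, z], ...], "rot": [[wx, wy, wz], ...], "gripper": [gripper, ...]}. A call has 1 to 12 rows; each row is the pose to reach, as a shift and turn from the pose commanded when the call began, along the tool's axes at that moment; what a row does not reach only later rows make up. A row lasts 1/10 s, in which the tool goes at most 50 mm and 8.59 degrees, less where a joint would pass 70% of its speed; a pose out of reach is approached as far as the arm can. A call with a gripper value outside its range is refused whole. The fingers move at their own pace and stop on an object; "grip_force" is the grip in N (left out, the last holds). Time passes only in rows, so rows that repeat a pose let the fingers close. It gives the time, the measured TCP pose, the force, the opening and the grip force at its end, in the units of the state.
- r.get_obs(): the state, without advancing time (a new reading comes with each control period).
- vision.capture(name): name is "scene" or "side" or "wrist"; returns the picture (420x560x3 uint8, red, green, blue); there is no depth.
- vision.calibration(name): a dict with "fx", "fy", "cx", "cy" (pixels), "origin" and "orientation" of the camera in the world; the wrist camera has in their place "mount" (4x4, takes a point from camera to tool coordinates, whose origin is the TCP and whose axes are the flange's). Camera axes: x right, y down, z forward; pixel columns grow to the right and rows downward; lengths in m; the calibration is good to about 2 mm. The wrist camera is an equidistant fisheye: a pixel r from the principal point sees the ray r / f radians off the axis. A picture is of the moment at which its call begins: read the wrist's pose just before it. calibration takes no time and is no camera call.
- r.hand_in(): hands the job in; it is judged then, once.
Trained networks look in the newest picture that a camera, given by its name, has taken for a name from the list of things; names that differ only in an ending like _2 or _b are one class to them, and where a whole thing is asked for, a point or a joint stands for the part that bears it (a point fixed in the world has none). Each returns a list of dicts, best first, with "confidence" (0 to 1); they miss things now and then, are a little off and sometimes report something else, mostly with a low value. They report only what shows in the picture. A call takes as long as a camera call.
- nets.find_in(camera, thing): "rect" ([left, top, width, height] in pixels, round what is visible of it).
- nets.pinpoint(camera, thing): "pixel" ([column, row] in pixels: a listed point, or the origin of a listed thing).
The state is a dict: "time": time; "joint_pos": joint angles; "joint_velocities": joint speeds; "effort": joint torques, N m; "tcp_pos": TCP position; "tcp_rot": TCP orientation; "contact_force": force on the tool from outside, world axes, zero at the start; "torque": the same for the moment, N m; "gripper_width": finger opening in m; "grasp_force": force on a finger pad.
Only numpy, scipy, OpenCV 4.12 (cv2) and the standard library are available. Lean on these libraries where they do the work, as an engineer would, in place of code of your own. Each camera call takes 0.05 s, during which the arm holds its last target. There are 200 camera calls.

## Working session

There is one attempt and no reset: what is moved stays moved. The work goes in short steps, Python scripts to look and compute and a tool call to move; the robot and the scene stay as the last step left them, time stands still between calls to the robot, and variables do not carry over. Pictures are saved under pics/ and viewed, at most 10 in all, crops included, and the job is handed in when it is done.

Besides the shell and the picture viewer there is one more tool, called after "Request:" by a JSON object that holds its "name" and its "arguments", one argument or row to a line. jog_arm: Moves the arm, as the interface text tells. Its arguments: {"type":"object","properties":{"translation":{"type":"array"},"rot":{"type":"array"},"gripper":{"type":"array"},"grip_force":{"type":"number"}},"required":["translation","rot","gripper"]}

```bash
mkdir -p pics
cat > h.py <<'E'
import numpy as np, cv2
from scipy.spatial.transform import Rotation as R
from station import r, vision, nets
def orient(c):
    o=np.array(c["orientation"]); return o if o.shape==(3,3) else R.from_euler('xyz',o).as_matrix()
def onz(cam,px,z):
    c=vision.calibration(cam); d=orient(c)@[(px[0]-c["cx"])/c["fx"],(px[1]-c["cy"])/c["fy"],1]
    o=np.array(c["origin"]); return o+d*(z-o[2])/d[2]
def proj(cam,p):
    c=vision.calibration(cam); q=orient(c).T@(np.array(p)-c["origin"]); return [c["fx"]*q[0]/q[2]+c["cx"],c["fy"]*q[1]/q[2]+c["cy"]]
E
python3 - <<'E'
from h import *
ims=[]
for n in("scene","side"):
    im=vision.capture(n); cv2.imwrite(f"pics/{n}0.png",im[:,:,::-1]); c=vision.calibration(n); print(n,c)
    for t,z in(("tote",.006),("tote_handle",.098),("tote_corner",.01),("cradle",0),("hasp_hinge",.051),("hasp_peg",.089),("stir_bar_0_centre",.016),("bench_timer",0),("tape",0),("culture_dish",0),("slides",0),("empty_beaker",0)):
        for d in nets.pinpoint(n,t)[:3 if 'stir' in t else 1]: print(t,np.round(d["confidence"],2),np.round(d["pixel"]),onz(n,d["pixel"],z).round(3))
print(r.get_obs())
E
```

```text
scene {'fx': 486.724445287203, 'fy': 486.724445287203, 'cx': 282.17481477468993, 'cy': 205.1910407440323, 'origin': array([-0.11124076, -0.58976192,  0.85175922]), 'orientation': array([-2.29088029,  0.01973719, -0.87632388])}
tote 0.61 [271. 242.] [ 0.499 -0.025  0.006]
tote_handle 0.79 [270. 211.] [ 0.508 -0.019  0.098]
tote_corner 0.86 [229. 251.] [0.41  0.029 0.01 ]
cradle 0.3 [273. 213.] [0.585 0.043 0.   ]
hasp_hinge 0.84 [233. 224.] [0.455 0.057 0.051]
hasp_peg 0.74 [282. 228.] [ 0.487 -0.07   0.089]
stir_bar_0_centre 0.59 [301. 230.] [ 0.569 -0.062  0.016]
bench_timer 0.83 [165. 231.] [0.364 0.211 0.   ]
tape 0.71 [267. 166.] [0.731 0.192 0.   ]
side {'fx': 438.26883407960395, 'fy': 438.26883407960395, 'cx': 280.43305543141673, 'cy': 219.12520558322583, 'origin': array([0.31865149, 0.61315111, 0.73274411]), 'orientation': array([-2.31481377,  0.0081385 , -2.78516538])}
tote 0.6 [306. 257.] [ 0.502 -0.027  0.006]
tote_handle 0.89 [306. 228.] [ 0.506 -0.025  0.098]
tote_corner 0.94 [339. 288.] [0.41  0.036 0.01 ]
cradle 0.72 [304. 260.] [ 0.506 -0.02  -0.   ]
hasp_hinge 0.9 [31
[... 406 characters left out ...]
ray([-3.77677775e-02,  1.15971329e-01,  1.44158352e+00, -4.68988460e-05,
        1.58398289e+00, -3.78105475e-02]), 'joint_velocities': array([-1.02783296e-03,  1.51577977e-03,  7.10708748e-05, -6.39243005e-04,
        1.82763580e-03, -1.07644463e-03]), 'effort': array([-1.37227220e-03, -7.21031928e+01, -6.22758436e+01,  7.77273159e-02,
        1.87687279e-02, -6.85885720e-05]), 'tcp_pos': array([ 6.75013196e-01, -1.21117884e-06,  2.32675715e-01]), 'tcp_rot': array([3.14153955e+00, 4.89370330e-05, 1.57083848e+00]), 'contact_force': array([ 0.16147711,  0.80330445, -0.67724054]), 'torque': array([ 0.00645678, -0.02385821, -0.01103792]), 'grasp_force': 0.0, 'gripper_width': 0.0932343178793295}
```

Run:
```python
import cv2
a=cv2.imread("pics/scene0.png")[100:340,100:420]; b=cv2.imread("pics/side0.png")[140:400,130:410]
cv2.imwrite("pics/a.png",cv2.resize(a,None,fx=2.5,fy=2.5,interpolation=2)); cv2.imwrite("pics/b.png",cv2.resize(b,None,fx=2.3,fy=2.3,interpolation=2))
```

```text
(no output)
```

View pics/a.png

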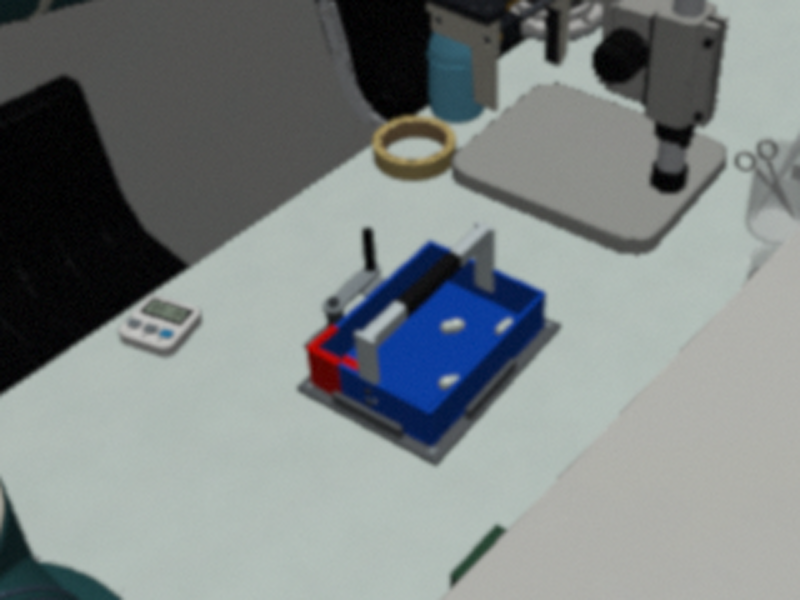

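View pics/b.png

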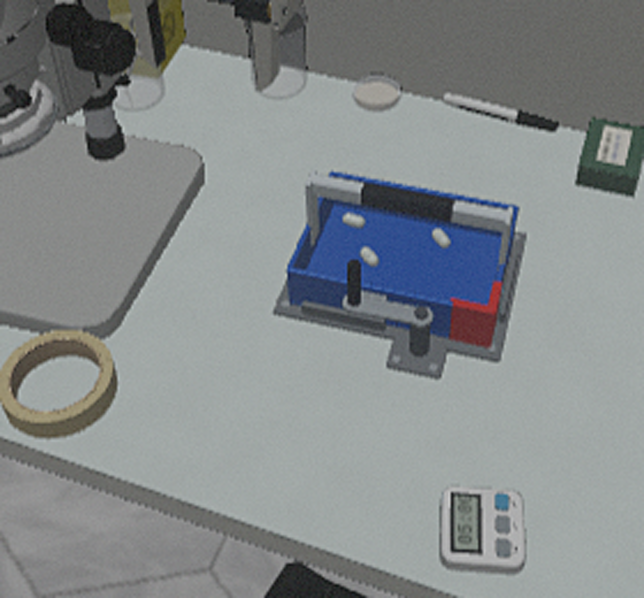

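The scene crop shows the tote with its red corner at the lower left (crop 325,365), the peg at (369,250) and the handle's black grip at (430,282). The side crop shows the hasp closed, with the peg at (353,283) and the hinge at (421,313). The microscope is at +x and the slide box is by the -y edge.

Run:
```python
from h import *
from scipy.optimize import least_squares
S=[] # cam, local, px
for l,p in {(.095,-.07,.051):(318.4,216),(-.095,-.07,.051):(273.2,264.8),(.095,.07,.051):(272.8,196.8),(-.095,.07,.051):(224,238),(0,0,.098):(270,211),(-.091,.066,.01):(229,251),(-.035,.09,.051):(233,224),(.025,.09,.089):(247.4,197.4)}.items(): S.append(("scene",l,p))
for l,p in {(0,0,.098):(306,228),(-.091,.066,.01):(339,288),(-.035,.09,.051):(313,280),(.025,.09,.089):(288,257),(-.095,-.07,.051):(130+518/2.3,140+206/2.3)}.items(): S.append(("side",l,p))
def f(v):
    Q=R.from_euler('z',v[2]).as_matrix(); o=[]
    for c,l,p in S: o+=list(np.array(proj(c,Q@l+[v[0],v[1],0]))-p)
    return np.array(o)
s=least_squares(f,[.506,-.024,0],loss='soft_l1'); print(s.x, np.degrees(s.x[2])); e=f(s.x).reshape(-1,2)
for (c,l,_),k in zip(S,e): print(c,l,k.round(1))
Q=R.from_euler('z',s.x[2]).as_matrix();T=np.array([*s.x[:2],0])
for n,l in dict(hinge=(-.035,.09,.051),peg=(.025,.09,.089),handle=(0,0,.098),peg90=(-.035,.15,.089)).items(): print(n,(Q@l+T).round(4))
print("peg only", onz("side",(288,257),.089),onz("scene",(247.4,197.4),.089))
for p in((217,205),(130,280),(170,285)): print("micro base",onz("side",p,.02).round(3))
print(onz("scene",(365,170),.06),onz("side",(130+592/2.3,140+180/2.3),.0))
```

```text
[ 0.50346443 -0.0259676   0.08179323] 4.686407039458025
scene (0.095, -0.07, 0.051) [-0.   0.2]
scene (-0.095, -0.07, 0.051) [-0.8  0.1]
scene (0.095, 0.07, 0.051) [-1.1 -1.3]
scene (-0.095, 0.07, 0.051) [-0.5  1.4]
scene (0, 0, 0.098) [1.4 1.9]
scene (-0.091, 0.066, 0.01) [-1.4  0.3]
scene (-0.035, 0.09, 0.051) [ 0.3 -2.6]
scene (0.025, 0.09, 0.089) [ 0.3 -1.4]
side (0, 0, 0.098) [ 0.7 -0.6]
side (-0.091, 0.066, 0.01) [ 1.7 -0.9]
side (-0.035, 0.09, 0.051) [-0.3 -2.5]
side (0.025, 0.09, 0.089) [-4.2  1.8]
side (-0.095, -0.07, 0.051) [-0.6 -0.1]
hinge [0.4612 0.0609 0.051 ]
peg [0.521  0.0658 0.089 ]
handle [ 0.5035 -0.026   0.098 ]
peg90 [0.4563 0.1207 0.089 ]
peg only [0.51480631 0.0583433  0.089     ] [0.51686315 0.0628001  0.089     ]
micro base [ 0.761 -0.105  0.02 ]
micro base [0.825 0.173 0.02 ]
micro base [0.739 0.156 0.02 ]
[ 0.82001501 -0.0820859   0.06      ] [ 0.35502535 -0.22363372  0.        ]
```

Request:
{"name": "jog_arm", "arguments": {
  "translation": [
    [5,-13,7],
    [11,-28,15],
    [18,-45,24],
    [25,-63,33],
    [31,-80,42],
    [37,-96,50],
    [43,-112,58],
    [49,-127,66],
    [55,-142,74],
    [59,-152,79],
    [62,-159,83],
    [62,-159,83]
  ],
  "rot": [
    [0,0,0.13],
    [0,0,0.27],
    [0,0,0.41],
    [0,0,0.55],
    [0,0,0.69],
    [0,0,0.83],
    [0,0,0.97],
    [0,0,1.11],
    [0,0,1.25],
    [0,0,1.38],
    [0,0,1.5],
    [0,0,1.5]
  ],
  "gripper": [50,50,50,50,50,50,50,50,50,50,50,50],
  "grip_force": 4
}}

```text
time: 2.5
tcp_pos: [0.5153, 0.0623, 0.1494]
tcp_rot: [-3.142, 0.0, 0.069]
contact_force: [0.8, -0.2, -0.4]
gripper_width: 0.0503
grasp_force: 0.0
```

Run:
```python
from h import *
o=r.get_obs(); print(o["time"],o["tcp_pos"],o["tcp_rot"],o["joint_pos"],o["gripper_width"])
im=vision.capture("wrist"); cv2.imwrite("pics/w1.png",im[:,:,::-1]); c=vision.calibration("wrist"); M=np.array(c["mount"]); print(c)
T=R.from_euler('xyz',o["tcp_rot"]).as_matrix()
for n,z in(("hasp_peg",.089),("hasp_hinge",.051),("tote_handle",.098)):
    for d in nets.pinpoint("wrist",n)[:2]:
        u=np.array(d["pixel"])-[c["cx"],c["cy"]]; q=np.hypot(*u); a=q/c["fx"]; v=np.array([*(u/q*np.sin(a)),np.cos(a)])
        org=T@M[:3,3]+o["tcp_pos"]; v=T@M[:3,:3]@v; print(n,d,(org+v*(z-org[2])/v[2]).round(4))
```

```text
2.5 [0.51531657 0.06225389 0.14936425] [-3.14152641e+00  3.50289279e-04  6.91192766e-02] [ 7.10405084e-02 -1.93937188e-01  1.87795606e+00  6.73403399e-05
  1.45792394e+00  1.57270997e+00] 0.05028474955674948
{'fx': 325.19226210127806, 'fy': 325.19226210127806, 'cx': 277.0111450831379, 'cy': 212.85212621205767, 'mount': array([[-9.84033390e-04, -9.61286357e-01, -2.75549579e-01,
         7.65653199e-02],
       [ 9.99999488e-01, -8.80501900e-04, -4.99432522e-04,
         2.27994686e-03],
       [ 2.37475741e-04, -2.75549930e-01,  9.61286731e-01,
        -1.52172673e-01],
       [ 0.00000000e+00,  0.00000000e+00,  0.00000000e+00,
         1.00000000e+00]])}
hasp_peg {'pixel': [273.4, 230.1], 'confidence': 0.83} [0.5185 0.0628 0.089 ]
hasp_peg {'pixel': [275.2, 283.3], 'confidence': 0.55} [0.477  0.0588 0.089 ]
hasp_hinge {'pixel': [272.3, 282.6], 'confidence': 0.56} [0.457  0.0602 0.051 ]
hasp_hinge {'pixel': [417.4, 164.0], 'confidence': 0.4} [ 0.5698 -0.0521  0.051 ]
tote_handle {'pixel': [402.4, 260.8], 'confidence': 0.64} [ 0.5038 -0.0316  0.098 ]
tote_handle {'pixel': [270.9, 228.6], 'confidence': 0.29} [0.5226 0.0646 0.098 ]
```

View pics/w1.png

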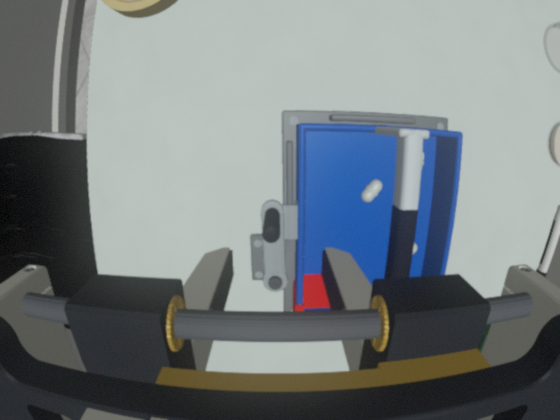

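The wrist view shows the peg at (272,225), centred between the fingers, and the hinge at (275,283). I'll descend and close lightly on the peg.

Request:
{"name": "jog_arm", "arguments": {
  "translation": [
    [1,0,12],
    [2,0,28],
    [3,0,44],
    [3,0,56],
    [3,0,64],
    [3,0,64],
    [3,0,64],
    [3,0,64],
    [3,0,64],
    [3,0,64]
  ],
  "rot": [
    [0,0,0],
    [0,0,0],
    [0,0,0],
    [0,0,0],
    [0,0,0],
    [0,0,0],
    [0,0,0],
    [0,0,0],
    [0,0,0],
    [0,0,0]
  ],
  "gripper": [50,50,50,50,50,25,8,8,8,8],
  "grip_force": 4
}}

```text
time: 3.7
tcp_pos: [0.5192, 0.0625, 0.0862]
tcp_rot: [-3.141, -0.001, 0.071]
contact_force: [0.1, 8.4, 0.9]
gripper_width: 0.0165
grasp_force: 4.0
```

Request:
{"name": "jog_arm", "arguments": {
  "translation": [
    [0,-5,0],
    [-1,-11,0],
    [-2,-18,0],
    [-5,-25,0],
    [-8,-32,0],
    [-13,-39,0],
    [-18,-45,0],
    [-24,-50,0],
    [-30,-54,0],
    [-37,-57,0],
    [-44,-60,0],
    [-50,-61,0]
  ],
  "rot": [
    [0,0,-0.05],
    [0,0,-0.15],
    [0,0,-0.27],
    [0,0,-0.4],
    [0,0,-0.53],
    [0,0,-0.66],
    [0,0,-0.79],
    [0,0,-0.92],
    [0,0,-1.05],
    [0,0,-1.18],
    [0,0,-1.3],
    [0,0,-1.4]
  ],
  "gripper": [8,8,8,8,8,8,8,8,8,8,8,8],
  "grip_force": 4
}}

```text
time: 4.9
tcp_pos: [0.4647, 0.1195, 0.0861]
tcp_rot: [3.141, 0.0, 1.476]
contact_force: [0.4, -3.1, 0.9]
gripper_width: 0.0117
grasp_force: 4.0
```

Run:
```python
from h import *
for n in("scene","side"):
    im=vision.capture(n)
    if n=="side": cv2.imwrite("pics/s2.png",cv2.resize(im[140:400,130:410,::-1],None,fx=2,fy=2))
    for t,z in(("tote_handle",.098),("hasp_hinge",.051),("hasp_peg",.089)):
        for d in nets.pinpoint(n,t)[:1]: print(n,t,d,onz(n,d["pixel"],z).round(3))
print(r.get_obs()["time"])
```

```text
scene tote_handle {'pixel': [273.0, 213.9], 'confidence': 0.8} [ 0.503 -0.031  0.098]
scene hasp_hinge {'pixel': [230.1, 219.6], 'confidence': 0.85} [0.461 0.072 0.051]
scene hasp_peg {'pixel': [217.7, 201.4], 'confidence': 0.56} [0.461 0.109 0.089]
side hasp_hinge {'pixel': [312.8, 279.2], 'confidence': 0.97} [0.46  0.065 0.051]
side hasp_peg {'pixel': [302.8, 281.8], 'confidence': 0.42} [0.468 0.108 0.089]
5.3
```

View pics/s2.png

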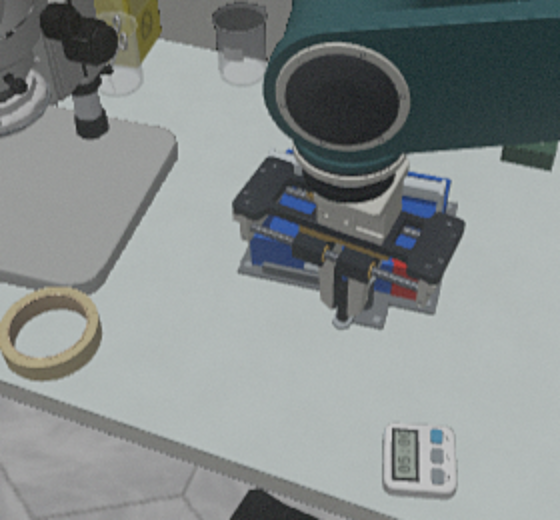

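The side view shows the fingers still around the peg at (345,300), now off the tote. Next I'll release, rise and move over the handle.

Request:
{"name": "jog_arm", "arguments": {
  "translation": [
    [0,0,0],
    [0,0,0],
    [0,0,0],
    [0,0,-10],
    [0,0,-30],
    [0,0,-55],
    [0,0,-75],
    [0,0,-90],
    [0,0,-90]
  ],
  "rot": [
    [0,0,0],
    [0,0,0],
    [0,0,0],
    [0,0,0],
    [0,0,0],
    [0,0,0],
    [0,0,0],
    [0,0,0],
    [0,0,0]
  ],
  "gripper": [36,36,36,36,36,36,36,60,60]
}}

```text
time: 6.2
tcp_pos: [0.4655, 0.1197, 0.1779]
tcp_rot: [3.139, -0.001, 1.471]
contact_force: [0.4, 0.6, -0.3]
gripper_width: 0.0478
grasp_force: 0.0
```

Request:
{"name": "jog_arm", "arguments": {
  "translation": [
    [-10,4,0],
    [-25,9,0],
    [-40,15,0],
    [-55,20,0],
    [-70,26,0],
    [-85,31,0],
    [-100,37,0],
    [-115,43,0],
    [-128,48,0],
    [-138,51,0],
    [-143,53,0],
    [-143,53,0]
  ],
  "rot": [
    [0,0,0.1],
    [0,0,0.23],
    [0,0,0.37],
    [0,0,0.51],
    [0,0,0.65],
    [0,0,0.79],
    [0,0,0.93],
    [0,0,1.07],
    [0,0,1.2],
    [0,0,1.32],
    [0,0,1.4],
    [0,0,1.4]
  ],
  "gripper": [60,60,60,60,60,60,60,60,60,60,60,60]
}}

```text
time: 7.4
tcp_pos: [0.503, -0.0286, 0.1746]
tcp_rot: [-3.141, 0.001, 0.069]
contact_force: [0.0, 0.4, -0.1]
gripper_width: 0.0603
grasp_force: 0.0
```

Run:
```python
from h import *
o=r.get_obs(); print(o["time"],o["tcp_pos"],o["tcp_rot"],o["joint_pos"],o["gripper_width"])
im=vision.capture("wrist"); cv2.imwrite("pics/w3.png",im[:,:,::-1]); c=vision.calibration("wrist"); M=np.array(c["mount"])
T=R.from_euler('xyz',o["tcp_rot"]).as_matrix()
for n,z in(("hasp_peg",.089),("hasp_hinge",.051),("tote_handle",.098),("tote_corner",.01)):
    for d in nets.pinpoint("wrist",n)[:1]:
        u=np.array(d["pixel"])-[c["cx"],c["cy"]]; q=np.hypot(*u); a=q/c["fx"]; v=np.array([*(u/q*np.sin(a)),np.cos(a)])
        org=T@M[:3,3]+o["tcp_pos"]; v=T@M[:3,:3]@v; print(n,d,(org+v*(z-org[2])/v[2]).round(4))
```

```text
7.4 [ 0.50303924 -0.02856408  0.17455718] [-3.14137253e+00  1.43695345e-03  6.85363337e-02] [-1.07334186e-01 -2.42044824e-01  1.87697208e+00 -3.47540586e-05
  1.50811870e+00  1.39492817e+00] 0.060295670089200615
hasp_peg {'pixel': [107.3, 250.7], 'confidence': 0.7} [0.467  0.1157 0.089 ]
hasp_hinge {'pixel': [179.7, 247.2], 'confidence': 0.88} [0.4607 0.0584 0.051 ]
tote_handle {'pixel': [274.4, 226.2], 'confidence': 0.75} [ 0.5037 -0.0287  0.098 ]
tote_corner {'pixel': [212.9, 279.9], 'confidence': 0.78} [0.4067 0.0341 0.01  ]
```

View pics/w3.png

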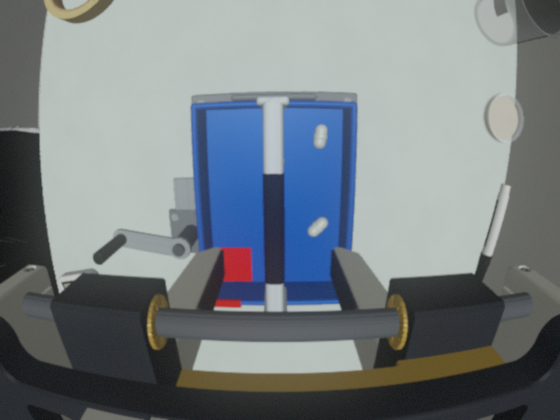

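The hasp is open: the peg is at (107,250) and the hinge at (180,247). The handle is vertical and centred at column 274 between the fingers. Descend and grip.

Request:
{"name": "jog_arm", "arguments": {
  "translation": [
    [0,0,10],
    [0,0,28],
    [0,0,48],
    [0,0,66],
    [0,0,77],
    [0,0,82],
    [0,0,82],
    [0,0,82],
    [0,0,82],
    [0,0,82],
    [0,0,82],
    [0,0,82]
  ],
  "rot": [
    [0,0,0],
    [0,0,0],
    [0,0,0],
    [0,0,0],
    [0,0,0],
    [0,0,0],
    [0,0,0],
    [0,0,0],
    [0,0,0],
    [0,0,0],
    [0,0,0],
    [0,0,0]
  ],
  "gripper": [60,60,60,60,60,60,40,20,10,10,10,10],
  "grip_force": 50
}}

```text
time: 8.85
tcp_pos: [0.5034, -0.028, 0.0939]
tcp_rot: [-3.141, -0.0, 0.071]
contact_force: [-0.6, 6.8, 4.2]
gripper_width: 0.0166
grasp_force: 3.0
```

Request:
{"name": "jog_arm", "arguments": {
  "translation": [
    [0,0,0],
    [0,0,0],
    [0,0,-3],
    [0,0,-10],
    [0,0,-20],
    [0,0,-35],
    [0,0,-52],
    [0,0,-72],
    [0,0,-92],
    [0,0,-110],
    [0,0,-122],
    [0,0,-130]
  ],
  "rot": [
    [0,0,0],
    [0,0,0],
    [0,0,0],
    [0,0,0],
    [0,0,0],
    [0,0,0],
    [0,0,0],
    [0,0,0],
    [0,0,0],
    [0,0,0],
    [0,0,0],
    [0,0,0]
  ],
  "gripper": [10,10,10,10,10,10,10,10,10,10,10,10],
  "grip_force": 50
}}

```text
time: 10.05
tcp_pos: [0.5035, -0.0281, 0.2254]
tcp_rot: [3.141, -0.002, 0.071]
contact_force: [0.2, -0.3, -3.8]
gripper_width: 0.0139
grasp_force: 50.0
```

Request:
{"name": "jog_arm", "arguments": {
  "translation": [
    [0,0,-3],
    [0,0,-8],
    [0,0,-13],
    [0,0,-18],
    [0,0,-23],
    [0,0,-27],
    [0,0,-30],
    [0,0,-30],
    [0,0,-30],
    [0,0,-30],
    [0,0,-30],
    [0,0,-30]
  ],
  "rot": [
    [-0.01,0.03,0],
    [-0.02,0.08,0],
    [-0.03,0.14,0],
    [-0.04,0.2,0],
    [-0.05,0.26,0],
    [-0.06,0.32,0],
    [-0.07,0.38,0],
    [-0.08,0.43,0],
    [-0.09,0.47,0],
    [-0.1,0.5,0],
    [-0.1,0.5,0],
    [-0.1,0.5,0]
  ],
  "gripper": [10,10,10,10,10,10,10,10,10,10,10,10]
}}

```text
time: 11.25
tcp_pos: [0.5031, -0.028, 0.2535]
tcp_rot: [3.032, -0.498, 0.099]
contact_force: [0.5, 0.1, -3.9]
gripper_width: 0.0133
grasp_force: 50.0
```

Run:
```python
from h import *
A=lambda a,b:R.from_rotvec([-a,b,0])
for k in np.linspace(0,1,7)[1:]: print((A(.1,.5).inv()*A(.1+.42*k,.5-.32*k)).as_rotvec().round(3))
for k in np.linspace(0,1,4)[1:]: print((A(.52,.18).inv()*A(.52-.12*k,.18+.22*k)).as_rotvec().round(3))
```

```text
[-0.067 -0.052 -0.02 ]
[-0.134 -0.104 -0.04 ]
[-0.202 -0.156 -0.059]
[-0.269 -0.207 -0.079]
[-0.338 -0.257 -0.099]
[-0.406 -0.308 -0.12 ]
[0.038 0.07  0.022]
[0.076 0.14  0.044]
[0.114 0.21  0.066]
```

Request:
{"name": "jog_arm", "arguments": {
  "translation": [
    [0,0,0],
    [0,0,0],
    [0,0,0],
    [0,0,0],
    [0,0,0],
    [0,0,0],
    [0,0,0],
    [0,0,0],
    [0,0,0],
    [0,0,0],
    [0,0,0],
    [0,0,0]
  ],
  "rot": [
    [0,0,0],
    [0,0,0],
    [0,0,0],
    [-0.067,-0.052,-0.02],
    [-0.134,-0.104,-0.04],
    [-0.202,-0.156,-0.059],
    [-0.269,-0.207,-0.079],
    [-0.338,-0.257,-0.099],
    [-0.406,-0.308,-0.12],
    [-0.406,-0.308,-0.12],
    [-0.406,-0.308,-0.12],
    [-0.406,-0.308,-0.12]
  ],
  "gripper": [10,10,10,10,10,10,10,10,10,10,10,10]
}}

```text
time: 12.45
tcp_pos: [0.5033, -0.0282, 0.2538]
tcp_rot: [2.618, -0.173, 0.117]
contact_force: [1.0, 1.0, -4.1]
gripper_width: 0.0137
grasp_force: 50.0
```

Request:
{"name": "jog_arm", "arguments": {
  "translation": [
    [0,0,0],
    [0,0,0],
    [0,0,0],
    [0,0,0],
    [0,0,0],
    [0,0,0],
    [0,0,0],
    [0,0,0],
    [0,0,0],
    [0,0,0]
  ],
  "rot": [
    [0,0,0],
    [0,0,0],
    [0.038,0.07,0.022],
    [0.076,0.14,0.044],
    [0.114,0.21,0.066],
    [0.114,0.21,0.066],
    [0.114,0.21,0.066],
    [0.114,0.21,0.066],
    [0.114,0.21,0.066],
    [0.114,0.21,0.066]
  ],
  "gripper": [10,10,10,10,10,10,10,10,10,10]
}}

```text
time: 13.45
tcp_pos: [0.5035, -0.0279, 0.2534]
tcp_rot: [2.72, -0.387, 0.156]
contact_force: [0.1, 0.2, -3.6]
gripper_width: 0.0137
grasp_force: 50.0
```

Run:
```python
from h import *
o=r.get_obs(); print(o["time"],o["tcp_pos"],o["tcp_rot"],o["gripper_width"])
ims=[]
for n in("scene","side"):
    im=vision.capture(n); 
    for t in("stir_bar_0_centre","tote_corner","tote_handle"): print(n,t,[(np.round(d["pixel"]),round(d["confidence"],2)) for d in nets.pinpoint(n,t)[:4]])
    u,v=map(int,proj(n,[.48,0,.15])); u=min(max(u,90),470); v=min(max(v,100),320)
    ims.append(cv2.resize(im[v-100:v+100,u-66:u+67,::-1],(400,600),interpolation=2)); print(n,u,v)
cv2.imwrite("pics/t4.png",np.hstack(ims))
```

```text
13.45 [ 0.5034994  -0.02786108  0.25337757] [ 2.71996472 -0.38687854  0.1560925 ] 0.013705803584203606
scene stir_bar_0_centre []
scene tote_corner [(array([253., 214.]), 0.96), (array([213., 201.]), 0.7)]
scene tote_handle [(array([269., 155.]), 0.64)]
scene 254 196
side stir_bar_0_centre [(array([334., 212.]), 0.53)]
side tote_corner [(array([328., 231.]), 0.97)]
side tote_handle [(array([310., 164.]), 0.87)]
side 314 219
```

View pics/t4.png

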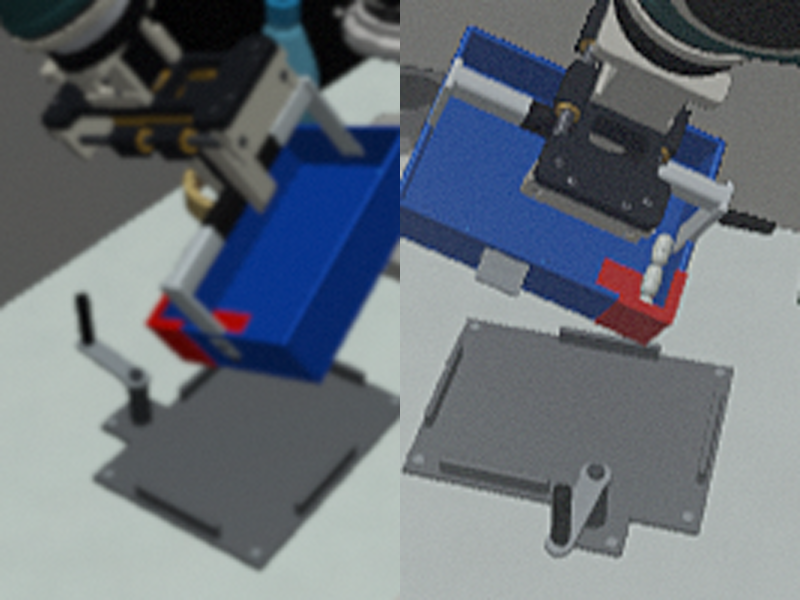

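The side half shows two white bars by the red corner, at (663,247) and (652,280), and the third isn't clearly visible. The wrist camera should show the inside of the tote.

Run:
```python
from h import *
o=r.get_obs(); T=R.from_euler('xyz',o["tcp_rot"]).as_matrix()
Q=T@np.diag([1,-1,-1.]); O=o["tcp_pos"]-T[:,2]*.005-Q@[0,0,.092]
C=O+Q@[-.091,.066,.004]; print("corner",C, "axes z",Q[2], )
c=vision.calibration("wrist"); M=np.array(c["mount"])
def pw(p):
    q=M[:3,:3].T@(T.T@(np.array(p)-o["tcp_pos"])-M[:3,3]); a=np.arctan2(np.hypot(q[0],q[1]),q[2]); u=q[:2]/np.hypot(q[0],q[1])*a*c["fx"]; return (u+[c["cx"],c["cy"]])
for y in(12,24,36,48,60,70): p=C+Q@[.006,-y/1e3,.006]; print(y,np.round(proj("side",p)),((np.array(proj("side",p))-[248,119])*3+[400,0]).round(),pw(p).round())
im=vision.capture("wrist")[:,:,::-1].copy()
cv2.imwrite("pics/w5.png",cv2.resize(im,(800,600)))
print([(np.round(d["pixel"]),round(d["confidence"],2)) for d in nets.pinpoint("wrist","stir_bar_0_centre")])
```

```text
corner [ 0.45438925 -0.00914456  0.12411707] axes z [ 0.37845092 -0.37866108  0.84462458]
12 [328. 222.] [640. 309.] [211. 321.]
24 [330. 217.] [645. 293.] [225. 321.]
36 [331. 212.] [650. 278.] [239. 322.]
48 [333. 207.] [655. 263.] [253. 322.]
60 [335. 201.] [661. 247.] [267. 322.]
70 [336. 197.] [665. 235.] [279. 322.]
[]
```

View pics/w5.png

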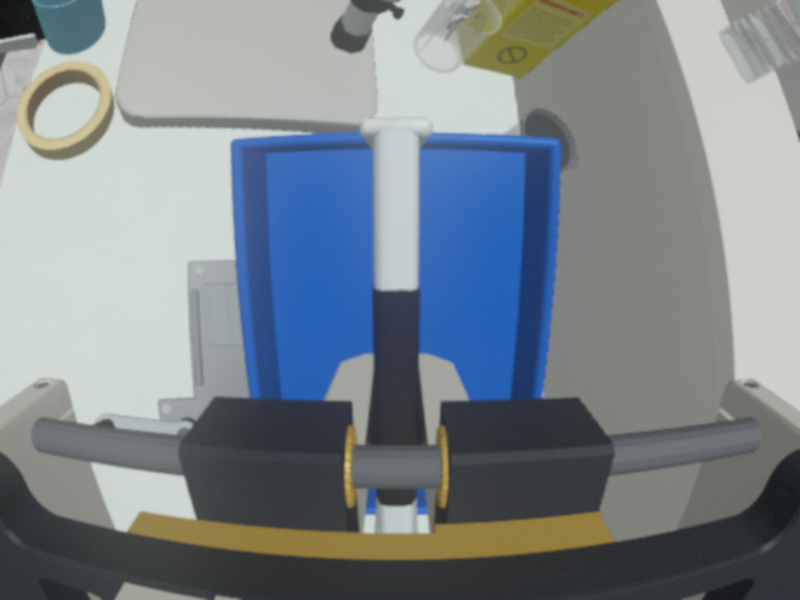

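The projection puts the two visible bars 36 and 60 mm along the -x wall from the corner. They must be stacked on the third, at 12 mm, which the red wall hides. That makes the farthest about 61 mm away, inside the 70 mm limit. The wrist view shows no bars on the rest of the visible floor, so I'll hand in.

```bash
python3 -c "
from station import r
o=r.get_obs();print(o['time'],o['contact_force'],o['grasp_force'],abs(o['joint_velocities']).max());print(r.hand_in())"
```

```text
13.95 [-0.7788709  -0.06688196 -4.69364249] 49.997652769088745 0.0008917769638424814
the job is handed in; nothing more can be done
None
```

I handed the job in at about 14 s with the hasp swung to about 1.4 rad and the tote held still, tilted about 32° with the red corner lowest and about 124 mm above the table. Two bars are visible in the red corner, the farther about 61 mm from it (limit 70 mm). The third is hidden and inferred to be in the corner below them. The hand-in returned no verdict.

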